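# Hang the slide rack to drain on the fold-out hook

## Robot

A 6-joint arm with a two-finger parallel gripper is mounted at the origin on a cart in front of the work surface, level with it; the furniture and walls round the work are solid. World frame = base frame: x ahead of the robot, y to its left, z up, the work surface at z = 0. Lengths are in m, angles in degrees, forces in N, time in s.
With the tool pointing down it reaches from about 0.4 to 0.825 m from the base axis. Payload 7 kg.
Tool frame: the origin (TCP) lies on the centre line of the jaws, within the pads' length; the fingertips stand 22 mm ahead of it and the grasp point (between the pads) lies 3 mm ahead of it; z points along the fingers, y is the line along which they close (so a half turn about z gives the same grasp; the last joint's range is limited). The gripper opens to 88 mm and grips with 3 to 60 N. Pads are 19 mm wide; open, the fingers measure 130 mm over their backs; the gripper's body (78 mm by 193 mm) begins 47 mm behind the grasp point.
Start: joints at [-56.603, 20.546, 0.682, 0, -70.136, -16.507], TCP at [0.196, -0.646, 0.249] pointing down, gripper open.
Joint ranges: [-176.03, 176.03], [-82.01, 121.73], [-58.28, 71.71], [-173.87, 95.51], [-174.79, -0.11], [-173.66, 173.66]. Speed limits (degrees/s): [136.94, 136.94, 172.46, 180, 180, 180].

## Interface

Orientations are given as [roll, pitch, yaw] about the fixed x, y, z axes, in that order (R = Rz(yaw) Ry(pitch) Rx(roll)).
In Python, from plant import get_state, cams, r gives the robot as it stands.
- The arm moves only by the tool apply_moves, never from a script. Its argument "targets" is a list of rows, each an object with "dp": the shift along the world's x, y, z in m, a list of three; "yaw": the turn about the world's z in degrees. In form: [{"dp": [x, y, z], "yaw": yaw}, ...]. A call has 1 to 20 rows; each row is the pose to reach, as a shift and turn from the pose commanded when the call began; what a row does not reach only later rows make up. A row lasts 1/12 s, in which the tool goes at most 41.7 mm and 7.16 degrees, less where a joint would pass 70% of its speed; a pose out of reach is approached as far as the arm can. A call with a gripper value outside its range is refused whole. "grip" is the gripper command: -1 is fully open, 1 is shut, values between are in proportion, set as the call begins (left out, the last holds). The fingers move at their own pace and stop on an object; "squeeze" is the grip in N (left out, the last holds). Time passes only in rows, so rows that repeat a pose let the fingers close. It gives the time, the measured TCP pose, the force, the opening and the grip force at its end, in the units of the state.
- get_state(): the state, without advancing time (a new reading comes with each control period).
- cams.capture(name): name is "scene" or "top" or "wrist"; returns a dict with "image" (420x560x3 uint8, red, green, blue), "range_z" (420x560 float32, m along the optical axis (not along the pixel's ray), 0 where there is no reading), "fx", "fy", "cx", "cy" (pixels), "k1" (the pictures are not rectified: a ray, as slopes to the right and down, at radius r is drawn at 1 + k1 r^2 times it, then the intrinsics apply), "R" (3x3) and "t" (3): a world point X has camera coordinates R X + t; the wrist camera has in their place "T_tool_cam" (4x4, takes a point from camera to tool coordinates, whose origin is the TCP and whose axes are the flange's). Camera axes: x right, y down, z forward; pixel columns grow to the right and rows downward; lengths in m; the calibration is good to about 2 mm. A picture is of the moment at which its call begins: read the wrist's pose just before it.
- r.close_job(): hands the job in; it is judged then, once.
The state is a dict: "time_s": time; "joints": joint angles; "qd": joint speeds; "joint_torque": joint torques, N m; "tcp_pos": TCP position; "eef_rot": TCP orientation; "contact_force": force on the tool from outside, world axes, zero at the start; "moment": the same for the moment, N m; "gripper_width": finger opening in m; "gripper_force": force on a finger pad.
Only numpy, scipy, OpenCV 4.12 (cv2) and the standard library are available. Lean on these libraries where they do the work, as an engineer would, in place of code of your own. Each camera call takes 0.05 s, during which the arm holds its last target. There are 200 camera calls.

## Task

Get the drip stand ready and hang the loaded slide rack up to drain: lift the folded hook arm out of its notch, swing it out from the panel as far as its stop without forcing it, and let it drop home in the working notch. Then hang the slide rack upright by the eye of its handle on the arm, so that it hangs free and still over the tray, and leave the things around it where they are.

Things in the scene. Friction and masses are not known exactly. Their poses are not given: they have to be found in the camera images.
- drip_stand: fixed grey sheet-metal drip stand: a tray 240 mm wide (y) and 216 mm deep (x), 18 mm high at its lip, with an upright back panel whose top edge is at z = 0.158 m. Origin on the worktop under the tray, z up; the front of the tray is 132 mm from it along -x, the panel's face 74 mm along +x. It carries the folding hook
- hinge_bracket: steel bracket in mid-panel below the hook's pivot: a rim of 51 mm diameter round the pivot with the folded notch, the working notch and just past that the stop (these two on a clamped collar); rim 9 mm above the notch bottoms. Origin on the pivot axis at bar height. Overloaded above 90 N at the arm's index pin (20 mm from the axis): about 22 N sideways at hook_grip
- hook_swing (a joint): arm's angle about the vertical pivot, rad: 0 folded (bar along stand -y, 34 mm off the panel), grows clockwise from above, pi/2 points along stand -x. The working notch is clamped anywhere from 1.18 to 1.80, not measured; a lifted arm is blocked by the stop 0.1 to 0.15 past it. Notch flanks slope: an arm let go on the stop drops home, within 0.05 of the notch. Friction 0.03 N m, stays where left
- hook_lift (a joint): height of the hook arm above its seated position, m: 0 down in a notch, 0.009 riding on the rim, 0.0145 at the top of its travel. The arm turns only when lifted by more than 0.009. A spring and its weight press it down with 4 to 6 N
- hook_pivot (a point): point on the fixed vertical pivot axis at the height of the bar's axis when seated (0.172 m above the worktop); axes of the stand
- hook_grip (a point): point on the axis of the hook's round white-coated bar (8 mm thick), 78 mm from the pivot: here the bar can be pinched across from above, with 60 mm of free bar; x along the bar away from the pivot, z up
- hook_seat (a point): point on the bar's axis 66 mm from the pivot, in the middle of the place where the rack shall hang; x along the bar away from the pivot, z up. The hub (25 mm diameter) and its nut reach 14 mm above the bar's axis at the pivot
- hook_tip (a point): top of the ball on the upturned end of the bar, 104 mm from the pivot and 23 mm above the bar's axis; the end is 10 mm thick at the ball
- slide_rack: loose steel wire rack with eight glass slides, 0.22 kg, 86 mm (y) x 60 mm (x) x 36 mm high; in its middle an upright handle plate, 157 mm high in all, 6 mm thick (x), 32 mm wide (y), with an 18 mm wide eye through it along x, from 84 to 125 mm above the underside; the eye's top is a 45 degree roof, so a hung rack has the bar's axis 119 mm above its underside. Origin: centre of underside
- rack_eye (a point): middle of the clear height of the eye, 102 mm above the rack's underside; x is the axis through the eye (either way round hangs equally)
- rack_grip (a point): centre of the black grip on top of the handle, 142 mm above the rack's underside: 26 mm wide (y), 9 mm thick (x), 30 mm high; to be pinched from above across y
- wash_bottle: white wash bottle with bent red spout, 198 mm high; bystander, origin at the underside
- bench_timer: white bench timer 70x66x20 mm lying on its back, to the far left; bystander
- forceps: steel forceps 126 mm long lying flat to the right of the stand; bystander
- petri_dish: petri dish, 60 mm diameter, 14 mm high; bystander
Not all that is in view belongs to the job. Leave any orange or purple look-alike of the slide_rack alone.

How it is judged (in metres and radians):
On the way:
1. the hook arm is swung out and has dropped home in the working notch (value of joint hook_swing above 1.1 rad and value of joint hook_lift below 0.0025 m), for 0.2 s.
At the end, for the whole second after the job is handed in: arm swung out past 1.1 rad and down in the working notch (lift under 2.5 mm); rack hanging on it by the eye, eye centre -35 to +32 mm from the hook seat along the bar, within 7 mm sideways, 10 to 21 mm below the bar axis, upright within 0.15 rad, at rest (all of step 1 and x of rack_eye in the frame of hook_seat between -0.035 and 0.032 m and y of rack_eye in the frame of hook_seat between -0.007 and 0.007 m and z of rack_eye in the frame of hook_seat between -0.021 and -0.01 m and angle between slide_rack's own z axis and vertical below 0.15 rad and linear speed of slide_rack below 0.03 m/s and angular speed of slide_rack below 0.4 rad/s); the robot touches nothing.
It fails at once if the hook's bracket, notch or stop is forced (more than 90 N at the index pin, about 22 N sideways on the bar) (contact force between hinge_bracket and anything else above 90 N).
It fails at once if the slide rack is pushed against the stand or its hook with more than 25 N (contact force between slide_rack and drip_stand above 25 N).
It fails at once if the slide rack is tipped by more than 0.6 rad (angle between slide_rack's own z axis and vertical above 0.6 rad).
It fails at once if a bystander is moved by more than 20 mm (distance of any of wash_bottle, bench_timer, forceps, petri_dish from where it was at the start of the episode above 0.02 m).
It also fails if it takes over 72 s, if anything falls off the work surface, if the arm or the gripper's body presses on something with over 40 N, if the wrist force passes 120 N, or if a joint passes its speed limit or range.

## Working session

There is one attempt and no reset: what is moved stays moved. The work goes in short steps, Python scripts to look and compute and a tool call to move; the robot and the scene stay as the last step left them, time stands still between calls to the robot, and variables do not carry over. Pictures are saved under pics/ and viewed, at most 10 in all, crops included, and the job is handed in when it is done.

Besides the shell and the picture viewer there is one more tool, called after "Call:" as name(argument=value, ...) on one line, values as JSON. apply_moves: Moves the arm, as the interface text tells. Its arguments: {"type":"object","properties":{"targets":{"type":"array","items":{"type":"object","properties":{"dp":{"type":"array","items":{"type":"number"}},"yaw":{"type":"number"}}}},"grip":{"type":"number"},"squeeze":{"type":"number"}},"required":["targets"]}

```bash
mkdir -p pics; ls; cat > h.py <<'E'
import numpy as np, cv2
from plant import get_state, cams, r
from scipy.spatial.transform import Rotation as Ro
def cap(n):
    s=get_state(); c=cams.capture(n)
    if n=="wrist":
        T=np.array(c["T_tool_cam"]); R=Ro.from_euler("xyz",s["eef_rot"],degrees=True).as_matrix()
        Rc=R@T[:3,:3]; o=R@T[:3,3]+np.array(s["tcp_pos"])
    else:
        Rc=np.array(c["R"]).T; o=-Rc@np.array(c["t"])
    c["Rc"]=Rc;c["o"]=o
    return c
def ray(c,u,v):
    x=np.array([(u-c["cx"])/c["fx"],(v-c["cy"])/c["fy"]]); y=x.copy()
    for _ in range(8): y=x/(1+c["k1"]*(y@y))
    return y
def dirw(c,u,v): return c["Rc"]@np.array([*ray(c,u,v),1])
def onz(c,u,v,z):
    d=dirw(c,u,v); return c["o"]+d*(z-c["o"][2])/d[2]
def pt(c,u,v):  # from depth
    return c["o"]+dirw(c,u,v)*c["range_z"][int(v),int(u)]
def cloud(c):
    h,w=c["range_z"].shape; U,V=np.meshgrid(np.arange(w),np.arange(h))
    X=np.stack([(U-c["cx"])/c["fx"],(V-c["cy"])/c["fy"]],-1);Y=X.copy()
    for _ in range(8): Y=X/(1+c["k1"]*(Y**2).sum(-1,keepdims=True))
    P=np.concatenate([Y,np.ones((h,w,1))],-1)*c["range_z"][...,None]
    return P@c["Rc"].T+c["o"]
def tri(c1,p1,c2,p2):
    d1=dirw(c1,*p1);d2=dirw(c2,*p2);A=np.stack([d1,-d2],1)
    k=np.linalg.lstsq(A,c2["o"]-c1["o"],rcond=None)[0]
    a=c1["o"]+k[0]*d1;b=c2["o"]+k[1]*d2
    return (a+b)/2,np.linalg.norm(a-b)
def save(c,n): cv2.imwrite("pics/"+n,c["image"][:,:,::-1])
E
python3 - <<'E'
from h import *
import pickle
print(get_state())
a=cap("scene");b=cap("top")
pickle.dump((a,b),open("ab.pkl","wb"))
save(a,"s1.png");save(b,"t1.png")
for c in(a,b): print(c["o"],c["Rc"][:,2],c["fx"],c["k1"],(c["range_z"]>0).mean())
E
```

```text
pics
{'time_s': 0.0, 'joints': array([-5.66022989e+01,  2.05918844e+01,  6.32108788e-01, -1.99305285e-02,
       -7.01360225e+01, -1.65065803e+01]), 'qd': array([ 0.10603158, -0.05213637,  0.06292025,  0.05909823, -0.03258895,
        0.0255108 ]), 'joint_torque': array([ 1.61805350e-03, -5.82719851e+01,  2.93057960e+01,  6.99688330e+00,
        6.78254830e-03, -1.68765077e-04]), 'tcp_pos': array([ 0.19595599, -0.6454411 ,  0.24760554]), 'eef_rot': array([ 1.79902826e+02, -9.25768312e-03, -1.63115659e+02]), 'contact_force': array([-0.93465743,  1.0381222 ,  0.35181221]), 'moment': array([-0.03523192,  0.04830773, -0.01550349]), 'gripper_force': 0.0, 'gripper_width': 0.08761057242599696}
[-0.00933688 -1.06766658  0.84975926] [ 0.39294925  0.77044893 -0.50199534] 440.1945592724578 0.03817895515667086 0.9934821428571429
[3.69632968e-01 1.36092600e-03 1.38080618e+00] [ 0.1327805   0.00194126 -0.99114357] 422.4926985701944 0.02241442421336477 0.996016156462585
```

View pics/s1.png

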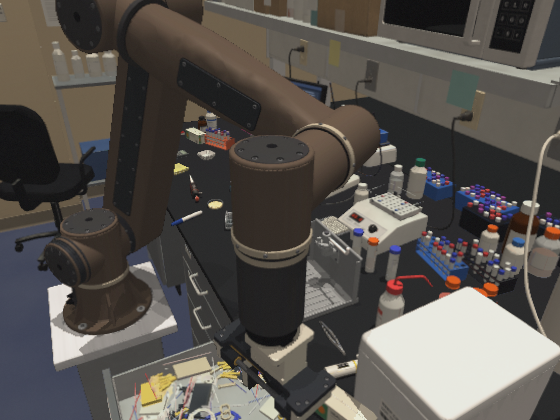

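View pics/t1.png

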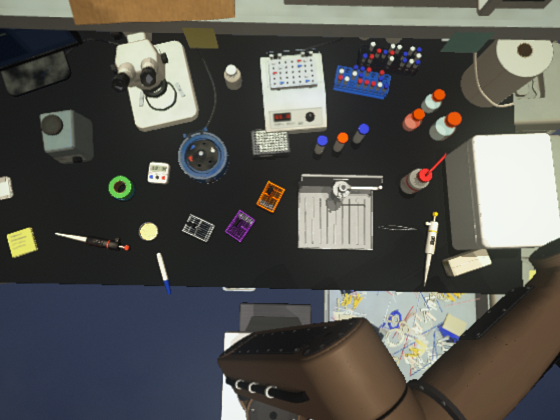

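The top view shows the stand at (338,210) with its hub at (341,188), and the folded bar running to (381,184). There are three candidates for the rack: bare steel (198,227), purple (239,225) and orange (270,195). I choose the steel one, since the other two are the look-alikes. The arm blocks part of the scene view.

```bash
python3 - <<'E'
from h import *
import pickle
a,b=pickle.load(open("ab.pkl","rb"))
P=cloud(b)
np.set_printoptions(precision=4,suppress=True)
for n,(u,v) in dict(hub=(341,188),tip=(380,187),bar=(362,185),pan_l=(302,178),pan_r=(382,178),trayfl=(300,249),trayfr=(373,249),rack=(198,227),timer=(158,173),wash=(418,180),forc=(400,228),petri=(149,231),purple=(239,225),orange=(270,195)).items():
    print(n,P[v,u],onz(b,u,v,0))
# stand orientation: panel-top points
M=(np.abs(P[...,2]-0.158)<.006); M[:, :295]=0;M[:,390:]=0;M[:170]=0;M[200:]=0
q=P[M];print(len(q))
l=cv2.fitLine(q[:,:2].astype(np.float32),cv2.DIST_HUBER,0,.01,.01).ravel();print(l,np.degrees(np.arctan2(l[1],l[0])),q.min(0),q.max(0))
# rack tall points
z=P[205:250,175:222];m=z[...,2]>.1;print("rack top",m.sum(),z[m].mean(0),z[m].min(0),z[m].max(0))
m=(z[...,2]>.02)&(z[...,2]<.06);q=z[m][:,:2];print(cv2.minAreaRect((q*1000).astype(np.float32)))
cv2.imwrite("pics/c1.png",cv2.resize(b["image"][165:255,170:400,::-1],None,fx=3.4,fy=3.4,interpolation=cv2.INTER_CUBIC))
E
```

```text
hub [ 0.5916 -0.1826  0.179 ] [ 0.6247 -0.21    0.    ]
tip [ 0.5947 -0.2918  0.1918] [ 0.631  -0.3391  0.    ]
bar [ 0.6289 -0.2717  0.0388] [ 0.6364 -0.2796  0.    ]
pan_l [ 0.6283 -0.0725  0.1313] [ 0.6555 -0.0802  0.    ]
pan_r [ 0.6292 -0.3074  0.1534] [ 0.6616 -0.346   0.    ]
trayfl [ 0.42   -0.0771  0.002 ] [ 0.4201 -0.0772  0.    ]
trayfr [ 0.4256 -0.3136  0.0035] [ 0.4257 -0.3144  0.    ]
rack [0.4754 0.2382 0.1056] [0.4841 0.2578 0.    ]
timer [0.6577 0.3945 0.0158] [0.6611 0.3991 0.    ]
wash [ 0.6305 -0.4213  0.1293] [ 0.6575 -0.465   0.    ]
forc [ 0.4962 -0.403   0.0002] [ 0.4963 -0.403   0.    ]
petri [0.4671 0.4154 0.0046] [0.4674 0.4168 0.    ]
purple [0.4877 0.1179 0.0677] [0.4938 0.1239 0.    ]
orange [0.5836 0.0236 0.0744] [0.5957 0.0248 0.    ]
301
[ 0.0134 -0.9999  0.6306 -0.176 ] -89.234406 [ 0.5631 -0.3077  0.152 ] [ 0.6372 -0.0677  0.1635]
rack top 43 [0.4653 0.2204 0.2909] [0.3696 0.0014 0.1056] [0.4853 0.2651 1.3808]
((479.298095703125, 253.42520141601562), (86.45518493652344, 59.51689147949219), 65.65245056152344)
```

View pics/c1.png

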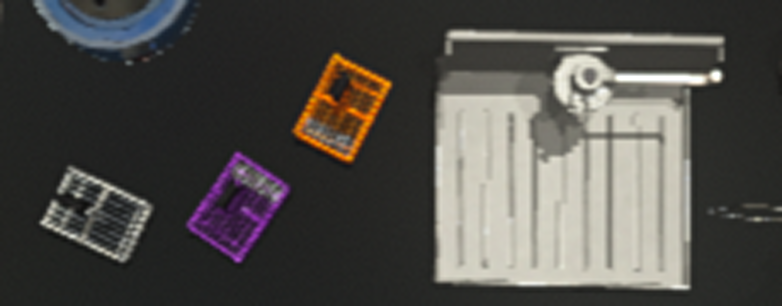

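Candidates in the crop: the steel rack at (95,215), i.e. top view (198,227), with bare wire and slides; purple at (240,207); orange at (343,107). I take the steel one. The stand's hub is at crop (587,80), with the bar running right to its ball at (716,76). Next I move the wrist camera over the hook.

Call:
apply_moves(targets=[{"dp":[0,0.0,0.04],"yaw":0},{"dp":[0.02,0.03,0.08],"yaw":7},{"dp":[0.04,0.06,0.1],"yaw":14},{"dp":[0.06,0.09,0.11],"yaw":21},{"dp":[0.08,0.12,0.12],"yaw":28},{"dp":[0.1,0.15,0.13],"yaw":35},{"dp":[0.12,0.18,0.13],"yaw":42},{"dp":[0.14,0.21,0.13],"yaw":49},{"dp":[0.16,0.24,0.13],"yaw":56},{"dp":[0.18,0.27,0.13],"yaw":63},{"dp":[0.2,0.3,0.13],"yaw":70},{"dp":[0.22,0.33,0.13],"yaw":73},{"dp":[0.24,0.36,0.13],"yaw":73},{"dp":[0.26,0.39,0.13],"yaw":73},{"dp":[0.28,0.41,0.13],"yaw":73},{"dp":[0.3,0.42,0.13],"yaw":73},{"dp":[0.3,0.42,0.13],"yaw":73},{"dp":[0.3,0.42,0.13],"yaw":73}], grip=-1)

```text
time_s: 1.6
tcp_pos: [0.4967, -0.2249, 0.3777]
eef_rot: [179.9, 0.0, -90.0]
contact_force: [-0.5, -0.7, 0.7]
gripper_width: 0.0879
gripper_force: 0.0
```

```bash
python3 - <<'E'
from h import *
import pickle
np.set_printoptions(precision=4,suppress=True)
s=get_state();print(s["tcp_pos"],s["eef_rot"],s["joints"],s["contact_force"])
c=cap("wrist");pickle.dump(c,open("w1.pkl","wb"));save(c,"w1.png")
print(c["T_tool_cam"],c["o"],c["Rc"][:,2],c["fx"])
P=cloud(c); h=P[...,2]
m=(h>.14)&(h<.21)&(P[...,0]>.45)&(P[...,0]<.7)&(P[...,1]<-.05)&(P[...,1]>-.34)
v,u=np.nonzero(m);print(len(u),u.min(),u.max(),v.min(),v.max())
E
```

```text
[ 0.4967 -0.2249  0.3777] [179.9049   0.0194 -90.0026] [ -3.7786   4.9504  -3.0322  -0.0132 -82.1136   3.7779] [-0.5053 -0.6569  0.7397]
[[-0.0006 -0.9504 -0.311   0.0857]
 [ 1.     -0.0005 -0.0002 -0.0004]
 [ 0.     -0.311   0.9504 -0.1364]
 [ 0.      0.      0.      1.    ]] [ 0.4973 -0.3107  0.5141] [-0.0014  0.3114 -0.9503] 330.21657235911
3827 154 228 101 246
```

View pics/w1.png

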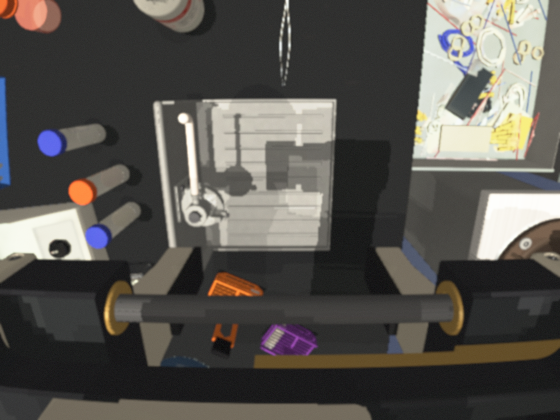

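The wrist picture shows the stand with its panel edge along u≈165, the hub nut at (197,208), and the bar running up to the ball at (184,118). I'll localise these by depth and by two-view rays.

```bash
python3 - <<'E'
from h import *
import pickle
np.set_printoptions(precision=4,suppress=True)
a,b=pickle.load(open("ab.pkl","rb"));c=pickle.load(open("w1.pkl","rb"))
P=cloud(c)
g=c["image"].min(2)
# bar/ball: bright & high
m=(P[...,2]>.165)&(P[...,2]<.2)&(g>150); m[:,:170]=0;m[195:]=0;m[:105]=0;m[:,215:]=0
v,u=np.nonzero(m);
for r0 in range(108,200,8):
    k=(v>=r0)&(v<r0+8)
    if k.any(): print(r0,u[k].mean().round(1),P[v[k],u[k]].mean(0),onz(c,u[k].mean(),v[k].mean(),.172))
for p in [(184,118),(197,208),(196,212)]: print(p,P[p[1],p[0]],onz(c,*p,.19),onz(c,*p,.186))
print("tri ball",tri(c,(184,118),b,(380.3,187.3))); print("tri hub",tri(c,(197,208),b,(343,187.5)))
# panel top line
m=(abs(P[...,2]-.158)<.008);m[:,:150]=0;m[:,185:]=0;m[:98]=0;m[250:]=0
q=P[m];l=cv2.fitLine(q[:,:2].astype(np.float32),cv2.DIST_HUBER,0,.01,.01).ravel();print(l,np.degrees(np.arctan2(l[1],l[0])))
# tray lip front corners
for p in [(336,100),(330,248),(156,103),(171,249)]: print(p,onz(c,*p,.018),P[p[1],p[0]])
cv2.imwrite("pics/w1c.png",cv2.resize(c["image"][95:255,140:350,::-1],None,fx=3.6,fy=3.6,interpolation=cv2.INTER_CUBIC))
E
```

```text
108 183.5 [ 0.5921 -0.2954  0.1925] [ 0.5982 -0.2945  0.172 ]
116 184.3 [ 0.5921 -0.2904  0.1913] [ 0.5978 -0.2892  0.172 ]
124 188.9 [ 0.5926 -0.2816  0.1757] [ 0.5937 -0.2813  0.172 ]
132 189.7 [ 0.5925 -0.2736  0.1753] [ 0.5935 -0.2733  0.172 ]
140 190.3 [ 0.5925 -0.2652  0.1755] [ 0.5935 -0.2648  0.172 ]
148 191.0 [ 0.5924 -0.2571  0.1756] [ 0.5934 -0.2566  0.172 ]
156 191.8 [ 0.5922 -0.2489  0.1757] [ 0.5932 -0.2482  0.172 ]
164 192.4 [ 0.5923 -0.2403  0.1755] [ 0.5933 -0.2395  0.172 ]
172 193.0 [ 0.5923 -0.2317  0.1758] [ 0.5934 -0.2309  0.172 ]
180 194.0 [ 0.5921 -0.2227  0.1755] [ 0.5931 -0.2218  0.172 ]
188 194.3 [ 0.5924 -0.2148  0.1756] [ 0.5934 -0.2138  0.172 ]
(184, 118) [ 0.5915 -0.2921  0.194 ] [ 0.5926 -0.2919  0.19  ] [ 0.5938 -0.2917  0.186 ]
(197, 208) [ 0.5901 -0.1967  0.1792] [ 0.587  -0.2004  0.19  ] [ 0.5882 -0.199   0.186 ]
(196, 212) [ 0.5905 -0.1935  0.183 ] [ 0.5885 -0.196   0.19  ] [ 0.5896 -0.1946  0.186 ]
tri ball (array([ 0.593 , -0.2923,  0.1919]), np.float64(0.0018209707925747024))
tri hub (array([ 0.5956, -0.1909,  0.1619]), np.float64(0.0015763574805354899))
[ 0.008   1.      0.6292 -0.2379] 89.54041
(336, 100) [ 0.4206 -0.3066  0.018 ] [ 0.4182 -0.3065  0.0027]
(330, 248) [ 0.4196 -0.0715  0.018 ] [ 0.4169 -0.0632  0.0008]
(156, 103) [ 0.6831 -0.3041  0.018 ] [ 0.631  -0.306   0.1571]
(171, 249) [ 0.685  -0.0694  0.018 ] [ 0.5549 -0.2367  0.3619]
```

View pics/w1c.png

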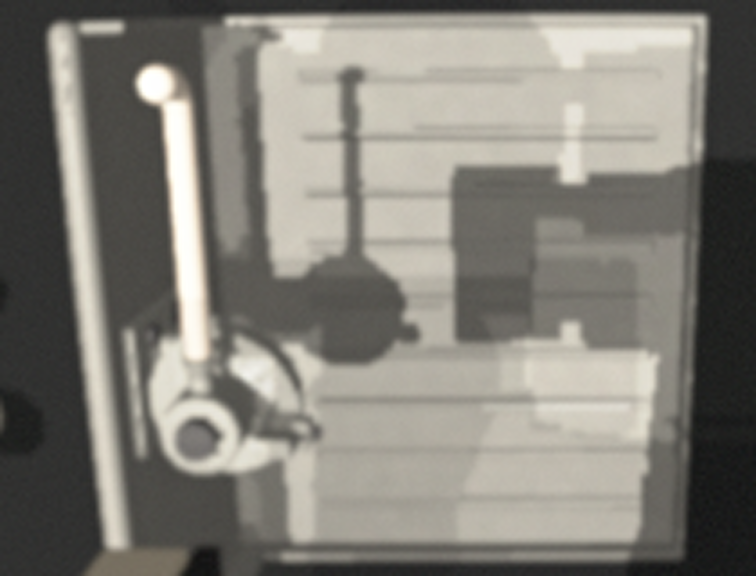

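The crop shows the bar clearly, with its axis at x≈0.5925 and z≈0.172. The pivot is near (0.5925, −0.190). A clamp lug on the collar, at crop (305,428), points roughly along −x, which suggests the working notch is near 1.5 rad. Now I'll narrow the fingers and go down on the bar.

Call:
apply_moves(targets=[{"dp":[0.02,-0.01,-0.01],"yaw":0},{"dp":[0.05,-0.025,-0.03],"yaw":0},{"dp":[0.08,-0.038,-0.05],"yaw":0},{"dp":[0.094,-0.043,-0.075],"yaw":0},{"dp":[0.096,-0.043,-0.1],"yaw":0},{"dp":[0.096,-0.043,-0.125],"yaw":0},{"dp":[0.096,-0.043,-0.145],"yaw":0},{"dp":[0.096,-0.043,-0.16],"yaw":0},{"dp":[0.096,-0.043,-0.17],"yaw":0},{"dp":[0.096,-0.043,-0.18],"yaw":0},{"dp":[0.096,-0.043,-0.188],"yaw":0},{"dp":[0.096,-0.043,-0.193],"yaw":0},{"dp":[0.096,-0.043,-0.194],"yaw":0},{"dp":[0.096,-0.043,-0.194],"yaw":0}], grip=0.45)

```text
time_s: 2.82
tcp_pos: [0.5922, -0.269, 0.1848]
eef_rot: [-180.0, -0.0, -90.1]
contact_force: [1.3, -0.7, 0.4]
gripper_width: 0.0243
gripper_force: 0.0
```

Call:
apply_moves(targets=[{"dp":[0,0,0],"yaw":0},{"dp":[0,0,0],"yaw":0},{"dp":[0,0,0],"yaw":0},{"dp":[0,0,0],"yaw":0},{"dp":[0,0,0],"yaw":0}], grip=1, squeeze=15)

```text
time_s: 3.23
tcp_pos: [0.5924, -0.2689, 0.185]
eef_rot: [-180.0, -0.0, -90.1]
contact_force: [0.7, -0.4, 0.8]
gripper_width: 0.0074
gripper_force: 15.0
```

Call:
apply_moves(targets=[{"dp":[0,0,0.003],"yaw":0},{"dp":[0,0,0.006],"yaw":0},{"dp":[0,0,0.009],"yaw":0},{"dp":[0,0,0.0115],"yaw":0},{"dp":[0,0,0.0125],"yaw":0},{"dp":[0,0,0.0125],"yaw":0},{"dp":[0,0,0.0125],"yaw":0}])

```text
time_s: 3.82
tcp_pos: [0.5918, -0.2688, 0.1968]
eef_rot: [180.0, 0.0, -90.1]
contact_force: [-1.0, -1.1, -6.6]
gripper_width: 0.0074
gripper_force: 15.0
```

```bash
python3 - <<'E'
from h import *
np.set_printoptions(precision=4,suppress=True)
s=get_state();print(s)
c=cap("wrist");save(c,"w2.png");P=cloud(c);import pickle;pickle.dump(c,open("w2.pkl","wb"))
m=(abs(P[...,0]-.5925)<.02)&(P[...,1]<-.16)&(P[...,1]>-.32)&(P[...,2]>.17)&(P[...,2]<.22)
v,u=np.nonzero(m);print(len(u),P[m].min(0) if len(u) else 0,P[m].max(0))
for y in np.arange(-.31,-.17,.01):
    k=m&(abs(P[...,1]-y)<.005)
    if k.any():print(round(y,3),k.sum(),np.median(P[k],0),P[k][:,2].max())
E
```

```text
{'time_s': 3.8167, 'joints': array([ -7.2722,  20.2473,  -6.737 ,  -0.0084, -63.0546,   7.1582]), 'qd': array([ 0.1142, -0.0055, -0.0404,  0.0619,  0.0842, -0.0744]), 'joint_torque': array([  0.849 , -59.859 ,  30.0622,   7.0714,  -0.0467,   0.0314]), 'tcp_pos': array([ 0.5918, -0.2688,  0.1968]), 'eef_rot': array([179.9623,   0.0122, -90.1178]), 'contact_force': array([-0.9793, -1.0651, -6.5811]), 'moment': array([-0.5252,  0.1024, -0.0263]), 'gripper_force': 15.009937584400177, 'gripper_width': 0.007413121235071184}
3406 [ 0.5729 -0.2969  0.1747] [ 0.6117 -0.2145  0.2199]
-0.3 151 [ 0.592  -0.2956  0.2008] 0.20489012041788318
-0.29 351 [ 0.592  -0.2928  0.204 ] 0.20707631454312903
-0.28 1915 [ 0.5925 -0.28    0.1937] 0.2198777200153723
-0.27 312 [ 0.592  -0.2705  0.186 ] 0.21050953283790153
-0.26 215 [ 0.5926 -0.2611  0.1859] 0.21991242564954155
-0.24 72 [ 0.5926 -0.2367  0.1858] 0.18682042885189323
-0.23 218 [ 0.5927 -0.2303  0.1857] 0.1879110858502366
-0.22 171 [ 0.5927 -0.2213  0.1855] 0.1873148416806397
-0.21 1 [ 0.5968 -0.2145  0.1826] 0.18256298128112275
```

Call:
apply_moves(targets=[{"dp":[0,0,0.001],"yaw":0},{"dp":[0,0,0.002],"yaw":0},{"dp":[0,0,0.002],"yaw":0},{"dp":[-0.0035,0.0001,0.002],"yaw":-2.5},{"dp":[-0.0069,0.0003,0.002],"yaw":-5},{"dp":[-0.0137,0.0012,0.002],"yaw":-10},{"dp":[-0.0204,0.0027,0.002],"yaw":-15},{"dp":[-0.027,0.0048,0.002],"yaw":-20}])

```text
time_s: 4.53
tcp_pos: [0.5647, -0.264, 0.1989]
eef_rot: [180.0, -0.0, -110.4]
contact_force: [0.3, -0.2, -6.3]
gripper_width: 0.0069
gripper_force: 15.0
```

Call:
apply_moves(targets=[{"dp":[-0.0064,0.0026,0],"yaw":-5},{"dp":[-0.0125,0.0058,0],"yaw":-10},{"dp":[-0.0183,0.0095,0],"yaw":-15},{"dp":[-0.0238,0.0137,0],"yaw":-20},{"dp":[-0.0289,0.0183,0],"yaw":-25},{"dp":[-0.0335,0.0234,0],"yaw":-30},{"dp":[-0.0377,0.0289,0],"yaw":-35},{"dp":[-0.0414,0.0347,0],"yaw":-40},{"dp":[-0.0414,0.0347,0],"yaw":-40},{"dp":[-0.0414,0.0347,0],"yaw":-40}])

```text
time_s: 5.37
tcp_pos: [0.5225, -0.2291, 0.1989]
eef_rot: [179.9, -0.1, -150.0]
contact_force: [-3.8, -1.3, -5.9]
gripper_width: 0.0077
gripper_force: 15.0
```

```bash
python3 - <<'E'
from h import *
np.set_printoptions(precision=4,suppress=True)
s=get_state();print(s["tcp_pos"],s["contact_force"],s["moment"])
c=cap("wrist");P=cloud(c)
m=(P[...,2]>.18)&(P[...,2]<.195)&(c["image"].min(2)>120)&(np.hypot(P[...,0]-.5925,P[...,1]+.19)<.11)
q=P[m];d=np.hypot(q[:,0]-.5925,q[:,1]+.19)
for a in np.arange(0,.11,.01):
    k=(d>=a)&(d<a+.01)
    if k.sum()>4: print(a.round(2),k.sum(),np.median(q[k],0))
c=cap("top");save(c,"t2.png")
cv2.imwrite("pics/w3.png",cap("wrist")["image"][:,:,::-1])
E
```

```text
[ 0.5225 -0.2291  0.1989] [-3.7855 -1.3018 -5.8693] [-0.3958  1.6635  0.0896]
0.02 46 [ 0.5669 -0.2034  0.1871]
0.03 211 [ 0.5617 -0.2067  0.1877]
0.04 196 [ 0.5537 -0.2116  0.1877]
0.06 61 [ 0.5329 -0.2242  0.1876]
0.07 234 [ 0.5275 -0.2274  0.1877]
0.08 258 [ 0.5187 -0.2321  0.1877]
0.09 583 [ 0.5166 -0.2417  0.1887]
0.1 42 [ 0.5006 -0.243   0.1932]
```

View pics/w3.png

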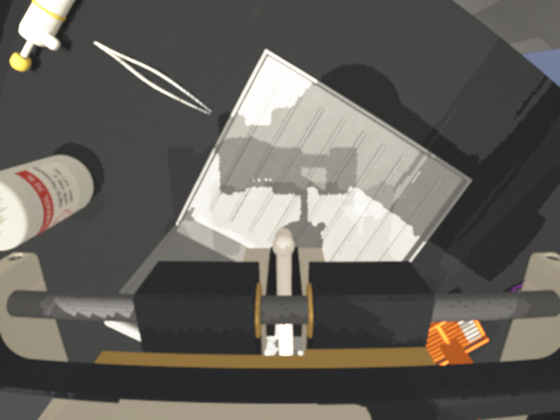

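The bar is pinched at θ≈60° and moving freely. The stop angle is unknown and the arm is stiff, so I'll check the collar's height profile around the pivot in the first wrist range image for a hint.

```bash
python3 - <<'E'
from h import *
import pickle
np.set_printoptions(precision=3,suppress=True,linewidth=160)
c=pickle.load(open("w1.pkl","rb"));P=cloud(c)
dx=P[...,0]-.5925;dy=P[...,1]+.19;d=np.hypot(dx,dy)
th=np.degrees(np.arctan2(-dx,-dy)) # 0=-y, 90=-x
m=(d<.05)&(P[...,2]>.12)
for a in range(-180,180,6):
    k=m&(th>=a)&(th<a+6)
    o=[]
    for r0 in np.arange(.014,.046,.004):
        kk=k&(d>=r0)&(d<r0+.004); o.append("%4d"%(1000*P[kk][:,2].max()) if kk.any() else "  --")
    print(a,*o)
c2=pickle.load(open("w2.pkl","rb"));
a=c["image"][175:235,170:240,::-1]
cv2.imwrite("pics/hub.png",cv2.resize(a,None,fx=10,fy=10,interpolation=cv2.INTER_CUBIC))
E
```

```text
-180   --   --  145  145   --   --   --   --
-174   --   --   --   --   --   --   --   --
-168   --   --   --   --   --   --   --   --
-162   --   --   --   --   --   --   --   --
-156   --   --   --   --   --   --   --   --
-150   --   --   --   --   --   --   --   --
-144   --   --   --   --   --   --   --   --
-138   --   --   --   --   --   --   --   --
-132   --   --   --   --   --   --  139  158
-126   --   --   --   --   --  139  156  158
-120   --   --   --  145  136  156  157  158
-114   --   --  146   --  139  156  158  157
-108   --  145  147   --  140  157  158  157
-102  146  145  145   --  155  158  158  156
-96  146  145  147   --  140  158  158  154
-90  147  146  146   --  149  158  157  157
-84  145  147  146  123  140  156  158  156
-78  147  146  146  124  140  158  158  157
-72  146  146  146  125  140  157  158  158
-66  145  146  145  122  127  142  158  159
-60  146  147  145   --  124  139  157  158
-54  146  146  146   --   --   --   --  158
-48   --  147  146   --   --   --   --   --
-42   --  145  144   --   --   --   --   --
-36   --  154   --   --   --  
[... 833 characters left out ...]
84  155  155  155   --   --   --   --   --
90  154   --  149   --   --   --   --   --
96   --  146  146   --   --   --   --   --
102  146  146  154  155   --   --   --   --
108  149  152  166  156  153   --   --   --
114  162  166  167  166  154   --   --   --
120  166  167  167  166  154   --   --   --
126  166  166  167   --   --   --   --   --
132  165  167   --   --   --   --   --   --
138  146   --   --   --   --   --   --   --
144  146   --   --   --   --   --   --   --
150  147   --   --  145   --   --   --   --
156  146  146  146  146   --   --   --   --
162   --  145  147  146   --   --   --   --
168   --  146  147  145   --   --   --   --
174   --  146  146  145   --   --   --   --
```

View pics/hub.png

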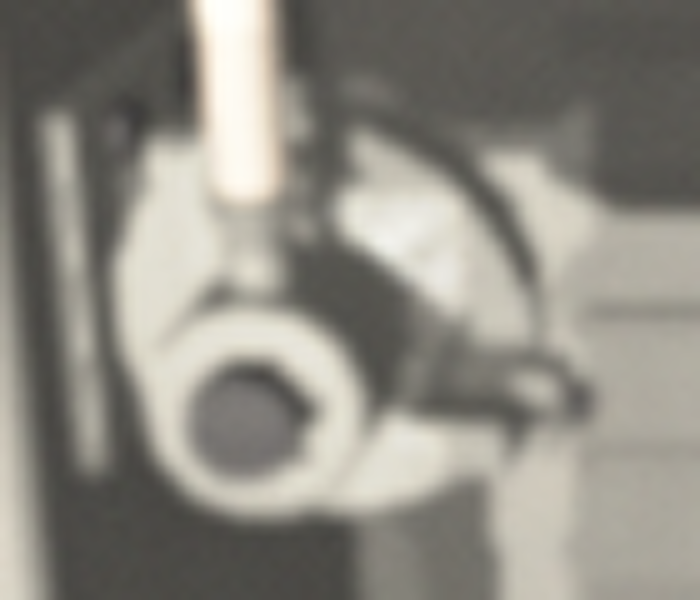

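The hub crop and range profile show it well. The rim is at z≈0.155, and the working notch (z≈0.146) spans about 90–104°. The stop block (z≈0.167) begins at about 108–112°, which puts contact near 103–106°. I'll swing to 96°, then go in small steps.

Call:
apply_moves(targets=[{"dp":[-0.0032,0.0061,0],"yaw":-5},{"dp":[-0.0058,0.0125,0],"yaw":-10},{"dp":[-0.0079,0.0191,0],"yaw":-15},{"dp":[-0.0094,0.0258,0],"yaw":-20},{"dp":[-0.0103,0.0326,0],"yaw":-25},{"dp":[-0.0106,0.0395,0],"yaw":-30},{"dp":[-0.0105,0.0436,0],"yaw":-33},{"dp":[-0.0102,0.0478,0],"yaw":-36},{"dp":[-0.0102,0.0478,0],"yaw":-36},{"dp":[-0.0102,0.0478,0],"yaw":-36}])

```text
time_s: 6.35
tcp_pos: [0.5113, -0.1809, 0.1979]
eef_rot: [179.9, -0.3, 174.0]
contact_force: [-8.3, 2.7, -5.2]
gripper_width: 0.0071
gripper_force: 15.1
```

Call:
apply_moves(targets=[{"dp":[0.0002,0.0014,0],"yaw":-1},{"dp":[0.0002,0.0014,0],"yaw":-1},{"dp":[0.0004,0.0028,0],"yaw":-2},{"dp":[0.0004,0.0028,0],"yaw":-2},{"dp":[0.0004,0.0028,0],"yaw":-2}])

```text
time_s: 6.77
tcp_pos: [0.5116, -0.1783, 0.1978]
eef_rot: [180.0, -0.3, 172.0]
contact_force: [-8.1, 2.5, -6.2]
gripper_width: 0.0075
gripper_force: 15.2
```

Call:
apply_moves(targets=[{"dp":[-0.0005,0.0007,0],"yaw":-0.5},{"dp":[-0.0008,0.0014,0],"yaw":-1},{"dp":[-0.0008,0.0014,0],"yaw":-1},{"dp":[-0.0008,0.0014,0],"yaw":-1}])

```text
time_s: 7.1
tcp_pos: [0.5116, -0.177, 0.1981]
eef_rot: [180.0, -0.2, 171.0]
contact_force: [-6.2, 2.5, -5.8]
gripper_width: 0.0072
gripper_force: 15.2
```

Call:
apply_moves(targets=[{"dp":[-0.0005,0.0007,0],"yaw":-0.5},{"dp":[-0.0008,0.0014,0],"yaw":-1},{"dp":[-0.0008,0.002,0],"yaw":-1.5},{"dp":[-0.0008,0.002,0],"yaw":-1.5},{"dp":[-0.0008,0.002,0],"yaw":-1.5}])

```text
time_s: 7.52
tcp_pos: [0.5118, -0.175, 0.1986]
eef_rot: [180.0, -0.1, 169.4]
contact_force: [-3.9, 3.4, -7.5]
gripper_width: 0.0073
gripper_force: 15.2
```

Call:
apply_moves(targets=[{"dp":[0,0.0007,0],"yaw":-0.5},{"dp":[0,0.0014,0],"yaw":-1},{"dp":[0,0.0014,0],"yaw":-1},{"dp":[0,0.0014,0],"yaw":-1}])

```text
time_s: 7.85
tcp_pos: [0.512, -0.1737, 0.1988]
eef_rot: [180.0, -0.1, 168.4]
contact_force: [-4.0, 3.0, -6.6]
gripper_width: 0.007
gripper_force: 15.2
```

Call:
apply_moves(targets=[{"dp":[0.0001,0.0007,0],"yaw":-0.5},{"dp":[0.0003,0.0014,0],"yaw":-1},{"dp":[0.0003,0.0014,0],"yaw":-1},{"dp":[0.0003,0.0014,0],"yaw":-1}])

```text
time_s: 8.18
tcp_pos: [0.5123, -0.1722, 0.1987]
eef_rot: [180.0, -0.1, 167.4]
contact_force: [-4.6, 2.9, -7.1]
gripper_width: 0.0072
gripper_force: 15.2
```

Call:
apply_moves(targets=[{"dp":[0.0001,0.0007,0],"yaw":-0.5},{"dp":[0.0003,0.0014,0],"yaw":-1},{"dp":[0.0003,0.0014,0],"yaw":-1},{"dp":[0.0003,0.0014,0],"yaw":-1}])

```text
time_s: 8.52
tcp_pos: [0.5125, -0.1709, 0.1987]
eef_rot: [180.0, -0.1, 166.4]
contact_force: [-3.5, 2.6, -6.3]
gripper_width: 0.0074
gripper_force: 15.2
```

Call:
apply_moves(targets=[{"dp":[0.0001,0.0007,0],"yaw":-0.5},{"dp":[0.0003,0.0014,0],"yaw":-1},{"dp":[0.0003,0.0014,0],"yaw":-1},{"dp":[0.0003,0.0014,0],"yaw":-1}])

```text
time_s: 8.85
tcp_pos: [0.5128, -0.1697, 0.1988]
eef_rot: [-180.0, -0.1, 165.4]
contact_force: [-4.9, 1.4, -6.3]
gripper_width: 0.0074
gripper_force: 15.2
```

Call:
apply_moves(targets=[{"dp":[0.0002,0.0006,0],"yaw":-0.4},{"dp":[0.0003,0.001,0],"yaw":-0.7},{"dp":[0.0003,0.001,0],"yaw":-0.7},{"dp":[0.0003,0.001,0],"yaw":-0.7}])

```text
time_s: 9.18
tcp_pos: [0.5129, -0.1689, 0.1988]
eef_rot: [-180.0, -0.1, 164.7]
contact_force: [-5.5, -0.4, -6.5]
gripper_width: 0.0078
gripper_force: 15.2
```

The y force has dropped by about 3.4 N, so the arm is lightly on the stop. I'm letting go.

Call:
apply_moves(targets=[{"dp":[0,0,0],"yaw":0},{"dp":[0,0,0],"yaw":0},{"dp":[0,0,0],"yaw":0},{"dp":[0,0,0],"yaw":0},{"dp":[0,0,0],"yaw":0},{"dp":[0,0,0],"yaw":0}], grip=-0.2)

```text
time_s: 9.68
tcp_pos: [0.5141, -0.1688, 0.1996]
eef_rot: [180.0, 0.1, 164.7]
contact_force: [0.7, -0.1, 0.2]
gripper_width: 0.0414
gripper_force: 0.0
```

Call:
apply_moves(targets=[{"dp":[0,0,0.02],"yaw":0},{"dp":[0,0,0.05],"yaw":0},{"dp":[0,0,0.09],"yaw":0},{"dp":[-0.01,0.03,0.13],"yaw":0},{"dp":[-0.02,0.06,0.16],"yaw":7},{"dp":[-0.04,0.09,0.18],"yaw":14},{"dp":[-0.04,0.09,0.18],"yaw":14},{"dp":[-0.04,0.09,0.18],"yaw":14}])

```text
time_s: 10.35
tcp_pos: [0.4735, -0.0772, 0.3821]
eef_rot: [179.9, 0.3, 178.8]
contact_force: [1.0, 0.3, 0.0]
gripper_width: 0.0525
gripper_force: 0.0
```

```bash
python3 - <<'E'
from h import *
import pickle
np.set_printoptions(precision=4,suppress=True)
c=cap("wrist");b=cap("top");pickle.dump((c,b),open("h2.pkl","wb"))
for n,c in(("wrist",c),("top",b)):
    P=cloud(c);d=np.hypot(P[...,0]-.5925,P[...,1]+.19)
    for z0,z1 in((.165,.187),(.187,.205)):
        m=(P[...,2]>z0)&(P[...,2]<z1)&(d<.12)&(d>(.025 if z0<.18 else .09))&(P[...,0]<.58)
        q=P[m]
        if len(q)<3: print(n,z0,len(q));continue
        l=cv2.fitLine(q[:,:2].astype(np.float32),cv2.DIST_HUBER,0,.01,.01).ravel()
        print(n,z0,len(q),np.median(q,0),q.min(0),q.max(0),l,np.degrees(np.arctan2(l[1],l[0])))
E
```

```text
wrist 0.165 463 [ 0.5271 -0.1804  0.1755] [ 0.4858 -0.1878  0.1708] [ 0.5683 -0.1734  0.1865] [ 0.9938 -0.1108  0.5197 -0.179 ] -6.362398
wrist 0.187 75 [ 0.4888 -0.1766  0.1938] [ 0.4847 -0.1819  0.1883] [ 0.4938 -0.1727  0.196 ] [ 0.4603  0.8878  0.4877 -0.178 ] 62.596455
top 0.165 0
top 0.187 0
```

The arm is home: the bar is down (top at z=0.1755) at θ≈96.4°, with its line through (0.5197,−0.179) along (−0.994,0.111). Now to the rack.

Call:
apply_moves(targets=[{"dp":[-0.001,0.015,0],"yaw":7},{"dp":[-0.002,0.03,0],"yaw":14},{"dp":[-0.004,0.05,0],"yaw":21},{"dp":[-0.006,0.07,0],"yaw":28},{"dp":[-0.008,0.09,0],"yaw":35},{"dp":[-0.01,0.11,0],"yaw":42},{"dp":[-0.012,0.13,0],"yaw":49},{"dp":[-0.014,0.15,0],"yaw":56},{"dp":[-0.016,0.17,0],"yaw":63},{"dp":[-0.018,0.19,0],"yaw":70},{"dp":[-0.02,0.21,0],"yaw":77},{"dp":[-0.022,0.23,0],"yaw":84},{"dp":[-0.024,0.25,0],"yaw":91},{"dp":[-0.026,0.27,0],"yaw":98},{"dp":[-0.028,0.29,0],"yaw":105},{"dp":[-0.028,0.31,-0.01],"yaw":112},{"dp":[-0.028,0.33,-0.02],"yaw":119},{"dp":[-0.028,0.345,-0.02],"yaw":126},{"dp":[-0.028,0.347,-0.02],"yaw":133},{"dp":[-0.028,0.347,-0.02],"yaw":140}], grip=-1)

```text
time_s: 12.12
tcp_pos: [0.4461, 0.2685, 0.3564]
eef_rot: [179.7, -0.0, -41.0]
contact_force: [-0.6, -0.8, -0.0]
gripper_width: 0.0877
gripper_force: 0.0
```

Call:
apply_moves(targets=[{"dp":[0,0,0],"yaw":7},{"dp":[0,0,0],"yaw":14},{"dp":[0,0,0],"yaw":17},{"dp":[0,0,0],"yaw":17},{"dp":[0,0,0],"yaw":17}])

```text
time_s: 12.53
tcp_pos: [0.446, 0.2676, 0.3575]
eef_rot: [179.9, 0.0, -24.5]
contact_force: [-0.3, 0.7, 0.1]
gripper_width: 0.0878
gripper_force: 0.0
```

```bash
python3 - <<'E'
from h import *
import pickle
np.set_printoptions(precision=4,suppress=True)
s=get_state();print(s["tcp_pos"],s["eef_rot"],s["joints"])
c=cap("wrist");pickle.dump(c,open("r1.pkl","wb"));save(c,"r1.png")
P=cloud(c);d=np.hypot(P[...,0]-.479,P[...,1]-.253)
for z0,z1 in((.02,.05),(.05,.12),(.12,.15),(.15,.17)):
    m=(P[...,2]>z0)&(P[...,2]<z1)&(d<.06)
    if m.sum()<4: print(z0,m.sum());continue
    q=P[m];print(z0,m.sum(),q.mean(0),q.min(0),q.max(0),cv2.minAreaRect((q[:,:2]*1000).astype(np.float32)))
    v,u=np.nonzero(m);print(u.min(),u.max(),v.min(),v.max())
E
```

```text
[0.446  0.2676 0.3575] [179.8525   0.0383 -24.5346] [ 52.601    2.757   -7.9482  -0.0046 -79.4471  12.8653]
0.02 1178 [0.479  0.2532 0.0308] [0.4338 0.2021 0.02  ] [0.5213 0.3026 0.049 ] ((477.4753723144531, 252.83253479003906), (85.50465393066406, 60.47454833984375), 66.50755310058594)
251 314 112 157
0.05 142 [0.4795 0.252  0.0848] [0.4734 0.2375 0.0546] [0.486  0.2657 0.1191] ((478.1922607421875, 252.32675170898438), (30.799808502197266, 4.734569549560547), 66.83551788330078)
270 296 135 141
0.12 98 [0.4801 0.2511 0.1369] [0.4695 0.2374 0.1206] [0.4861 0.2679 0.1499] ((478.4840087890625, 252.203369140625), (31.025684356689453, 7.161640644073486), 68.14358520507812)
269 297 141 148
0.15 218 [0.4779 0.2524 0.1566] [0.4692 0.2402 0.1504] [0.4856 0.2651 0.1592] ((477.7565002441406, 252.51510620117188), (24.74744987487793, 8.34680461883545), 65.29926300048828)
271 295 144 152
```

View pics/r1.png

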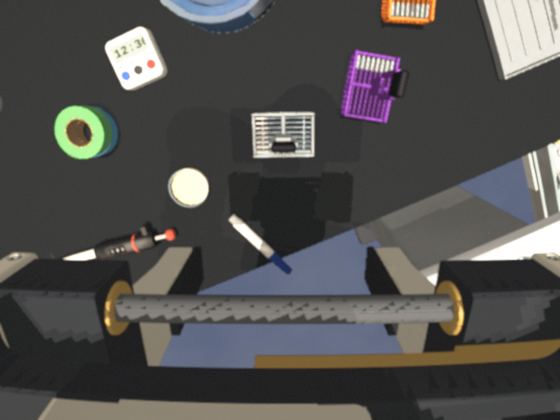

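The picture shows the steel rack at (283,135) with its black grip at (284,147). Purple is at (375,88) and orange at (408,8), so neither is in the way. The grip centre is (0.478,0.2525), its top is at z≈0.157, and the rack's yaw is −24°. Going down on it.

Call:
apply_moves(targets=[{"dp":[0.012,-0.006,-0.01],"yaw":0.3},{"dp":[0.025,-0.012,-0.03],"yaw":0.5},{"dp":[0.032,-0.015,-0.06],"yaw":0.5},{"dp":[0.032,-0.015,-0.09],"yaw":0.5},{"dp":[0.032,-0.015,-0.12],"yaw":0.5},{"dp":[0.032,-0.015,-0.145],"yaw":0.5},{"dp":[0.032,-0.015,-0.165],"yaw":0.5},{"dp":[0.032,-0.015,-0.18],"yaw":0.5},{"dp":[0.032,-0.015,-0.19],"yaw":0.5},{"dp":[0.032,-0.015,-0.198],"yaw":0.5},{"dp":[0.032,-0.015,-0.203],"yaw":0.5},{"dp":[0.032,-0.015,-0.204],"yaw":0.5},{"dp":[0.032,-0.015,-0.204],"yaw":0.5}])

```text
time_s: 13.67
tcp_pos: [0.4777, 0.2534, 0.1553]
eef_rot: [-180.0, -0.0, -23.8]
contact_force: [0.1, 0.6, 0.3]
gripper_width: 0.0877
gripper_force: 0.0
```

Call:
apply_moves(targets=[{"dp":[0,0,0],"yaw":0},{"dp":[0,0,0],"yaw":0},{"dp":[0,0,0],"yaw":0},{"dp":[0,0,0],"yaw":0},{"dp":[0,0,0],"yaw":0},{"dp":[0,0,0],"yaw":0},{"dp":[0,0,0],"yaw":0},{"dp":[0,0,0],"yaw":0}], grip=1, squeeze=25)

```text
time_s: 14.33
tcp_pos: [0.4775, 0.2532, 0.1551]
eef_rot: [180.0, -0.0, -23.8]
contact_force: [0.1, -0.1, 0.5]
gripper_width: 0.0396
gripper_force: 0.0
```

Call:
apply_moves(targets=[{"dp":[0,0,0],"yaw":0},{"dp":[0,0,0],"yaw":0},{"dp":[0,0,0],"yaw":0},{"dp":[0,0,0],"yaw":0},{"dp":[0,0,0],"yaw":0},{"dp":[0,0,0],"yaw":0}])

```text
time_s: 14.83
tcp_pos: [0.4778, 0.2534, 0.1555]
eef_rot: [-180.0, -0.0, -23.8]
contact_force: [-0.1, -1.5, 6.2]
gripper_width: 0.0258
gripper_force: 31.8
```

Call:
apply_moves(targets=[{"dp":[0,0,0.003],"yaw":0},{"dp":[0,0,0.01],"yaw":0},{"dp":[0,0,0.025],"yaw":0},{"dp":[0,0,0.045],"yaw":0},{"dp":[0,0,0.07],"yaw":0},{"dp":[0,0,0.095],"yaw":0},{"dp":[0,0,0.12],"yaw":0},{"dp":[0,0,0.145],"yaw":0},{"dp":[0,0,0.165],"yaw":0},{"dp":[0,0,0.18],"yaw":0},{"dp":[0,0,0.19],"yaw":0},{"dp":[0,0,0.195],"yaw":0},{"dp":[0,0,0.195],"yaw":0}])

```text
time_s: 15.92
tcp_pos: [0.4775, 0.2533, 0.3506]
eef_rot: [-180.0, -0.0, -23.8]
contact_force: [-0.4, -0.4, -3.3]
gripper_width: 0.026
gripper_force: 31.5
```

Call:
apply_moves(targets=[{"dp":[0,-0.005,0],"yaw":0.5},{"dp":[-0.001,-0.015,0],"yaw":1.5},{"dp":[-0.002,-0.035,0],"yaw":3},{"dp":[-0.003,-0.06,0],"yaw":4.5},{"dp":[-0.005,-0.09,0],"yaw":6},{"dp":[-0.007,-0.12,0],"yaw":7.5},{"dp":[-0.009,-0.15,0],"yaw":9},{"dp":[-0.011,-0.18,0],"yaw":10.5},{"dp":[-0.013,-0.21,0],"yaw":12},{"dp":[-0.015,-0.24,0],"yaw":13.5},{"dp":[-0.016,-0.27,0],"yaw":15},{"dp":[-0.017,-0.3,0],"yaw":16.5},{"dp":[-0.018,-0.33,0],"yaw":17.4},{"dp":[-0.019,-0.36,0],"yaw":17.4},{"dp":[-0.0195,-0.385,0],"yaw":17.4},{"dp":[-0.0195,-0.405,0],"yaw":17.4},{"dp":[-0.0195,-0.418,0],"yaw":17.4},{"dp":[-0.0195,-0.424,0],"yaw":17.4},{"dp":[-0.0195,-0.4255,0],"yaw":17.4},{"dp":[-0.0195,-0.4255,0],"yaw":17.4}])

```text
time_s: 17.58
tcp_pos: [0.4576, -0.1723, 0.3492]
eef_rot: [-180.0, 0.1, -6.4]
contact_force: [0.5, -0.3, -2.3]
gripper_width: 0.0255
gripper_force: 31.5
```

Call:
apply_moves(targets=[{"dp":[0,0,-0.005],"yaw":0},{"dp":[0,0,-0.015],"yaw":0},{"dp":[0,0,-0.03],"yaw":0},{"dp":[0,0,-0.045],"yaw":0},{"dp":[0,0,-0.06],"yaw":0},{"dp":[0,0,-0.07],"yaw":0},{"dp":[0,0,-0.075],"yaw":0},{"dp":[0,0,-0.075],"yaw":0}])

```text
time_s: 18.25
tcp_pos: [0.4574, -0.1718, 0.2737]
eef_rot: [180.0, 0.1, -6.4]
contact_force: [-0.6, -0.2, -2.2]
gripper_width: 0.0258
gripper_force: 31.5
```

```bash
python3 - <<'E'
from h import *
import pickle
np.set_printoptions(precision=4,suppress=True)
s=get_state();print(s["tcp_pos"],s["eef_rot"],s["joints"],s["contact_force"],s["gripper_width"])
c=cap("wrist");b=cap("top");a=cap("scene");pickle.dump((c,b,a),open("p1.pkl","wb"));save(c,"p1w.png");save(a,"p1s.png");save(b,"p1t.png")
t=s["tcp_pos"]
for n,c in(("wrist",c),("top",b),("scene",a)):
    P=cloud(c);d=np.hypot(P[...,0]-t[0],P[...,1]-t[1])
    for z0,z1 in((.09,.16),(.16,.2),(.2,.25),(.25,.275)):
        m=(P[...,2]>z0+.0)&(P[...,2]<z1)&(d<.06)
        if m.sum()<5: print(n,z0,m.sum());continue
        q=P[m];print(n,z0,m.sum(),q.mean(0),q.min(0),q.max(0),cv2.minAreaRect((q[:,:2]*1000).astype(np.float32)))
E
```

```text
[ 0.4574 -0.1718  0.2737] [179.9975   0.1289  -6.3701] [  2.5154   1.8167 -19.7367  -0.0188 -68.5742  81.1214] [-0.6494 -0.1952 -2.1861] 0.025755141673209612
wrist 0.09 6231 [ 0.4598 -0.1727  0.1419] [ 0.4229 -0.2179  0.1185] [ 0.4905 -0.1275  0.16  ] ((456.518798828125, -172.45782470703125), (85.93821716308594, 60.106327056884766), 83.82372283935547)
wrist 0.16 1179 [ 0.4797 -0.1759  0.1801] [ 0.4566 -0.186   0.16  ] [ 0.5171 -0.1618  0.1998] ((487.19482421875, -177.82192993164062), (24.219816207885742, 59.135467529296875), 82.1388168334961)
wrist 0.2 1103 [ 0.4592 -0.1727  0.2235] [ 0.4536 -0.1885  0.2001] [ 0.4627 -0.1566  0.2499] ((458.02899169921875, -172.5155029296875), (32.00959014892578, 7.76009464263916), 84.13227844238281)
wrist 0.25 3007 [ 0.464  -0.1732  0.266 ] [ 0.4465 -0.2024  0.25  ] [ 0.4727 -0.1451  0.275 ] ((458.9911804199219, -172.62747192382812), (57.727657318115234, 22.141204833984375), 83.32979583740234)
top 0.09 65 [ 0.4313 -0.1785  0.145 ] [ 0.4265 -0.2127  0.1163] [ 0.4393 -0.1285  0.1596] ((435.6678771972656, -171.0695037841797), (84.53654479980469, 12.499353408813477), 84.91238403320312)
top 0.16 0
top 0.2 0
top 0.25 0
scene 0.09 526 [ 0.4526 -0.1806  0.1438] [ 0.4226 -0.2204  0.1204] [ 0.49   -0.1279  0.1597] ((455.7061767578125, -173.0336151123047), (89.07424926757812, 60.87354278564453), 83.08233642578125)
scene 0.16 110 [ 0.4712 -0.1771  0.1773] [ 0.4317 -0.1858  0.1601] [ 0.5161 -0.1624  0.1978] ((473.2296447753906, -178.8084716796875), (22.146575927734375, 84.5052719116211), 75.34304809570312)
scene 0.2 90 [ 0.455  -0.1747  0.2228] [ 0.451  -0.1904  0.2001] [ 0.4617 -0.1576  0.2486] ((455.0111389160156, -174.12716674804688), (33.15593719482422, 7.74696159362793), 79.92581939697266)
scene 0.25 88 [ 0.4518 -0.1826  0.2653] [ 0.4432 -0.2037  0.2515] [ 0.4635 -0.1452  0.2749] ((455.3052978515625, -174.4430694580078), (57.44123077392578, 20.249643325805664), 85.56602478027344)
```

The rack hangs straight in the gripper: it is centred on the bar line to within 0.5 mm, and its yaw of −6.2° matches the bar. Lowering to threading height and moving in.

Call:
apply_moves(targets=[{"dp":[0,0,-0.01],"yaw":0},{"dp":[0,0,-0.025],"yaw":0},{"dp":[0,0,-0.036],"yaw":0},{"dp":[0,0,-0.04],"yaw":0},{"dp":[0,0,-0.04],"yaw":0},{"dp":[0.005,-0.0006,-0.04],"yaw":0},{"dp":[0.012,-0.0013,-0.04],"yaw":0},{"dp":[0.02,-0.0022,-0.04],"yaw":0},{"dp":[0.025,-0.0028,-0.04],"yaw":0},{"dp":[0.03,-0.0033,-0.04],"yaw":0},{"dp":[0.035,-0.0039,-0.04],"yaw":0},{"dp":[0.04,-0.0044,-0.04],"yaw":0},{"dp":[0.04,-0.0044,-0.04],"yaw":0}])

```text
time_s: 19.48
tcp_pos: [0.499, -0.1768, 0.2349]
eef_rot: [180.0, -0.0, -6.4]
contact_force: [-0.3, 0.5, -2.8]
gripper_width: 0.0254
gripper_force: 31.5
```

Call:
apply_moves(targets=[{"dp":[0.005,-0.0006,0],"yaw":0},{"dp":[0.012,-0.0013,0],"yaw":0},{"dp":[0.02,-0.0022,0],"yaw":0},{"dp":[0.026,-0.0029,0],"yaw":0},{"dp":[0.028,-0.0031,0],"yaw":0},{"dp":[0.028,-0.0031,0],"yaw":0},{"dp":[0.028,-0.0031,-0.005],"yaw":0},{"dp":[0.028,-0.0031,-0.012],"yaw":0},{"dp":[0.028,-0.0031,-0.018],"yaw":0},{"dp":[0.028,-0.0031,-0.022],"yaw":0},{"dp":[0.028,-0.0031,-0.024],"yaw":0},{"dp":[0.028,-0.0031,-0.024],"yaw":0},{"dp":[0.028,-0.0031,-0.024],"yaw":0}])

```text
time_s: 20.57
tcp_pos: [0.526, -0.1798, 0.2111]
eef_rot: [180.0, 0.0, -6.4]
contact_force: [-0.4, -0.7, -2.5]
gripper_width: 0.0258
gripper_force: 31.5
```

Call:
apply_moves(targets=[{"dp":[0,0,-0.001],"yaw":0},{"dp":[0,0,-0.002],"yaw":0},{"dp":[0,0,-0.002],"yaw":0},{"dp":[0,0,-0.002],"yaw":0}])

```text
time_s: 20.9
tcp_pos: [0.5261, -0.1798, 0.2092]
eef_rot: [180.0, -0.0, -6.4]
contact_force: [0.3, -0.7, -2.0]
gripper_width: 0.0258
gripper_force: 31.5
```

Call:
apply_moves(targets=[{"dp":[0,0,-0.0005],"yaw":0},{"dp":[0,0,-0.001],"yaw":0},{"dp":[0,0,-0.001],"yaw":0},{"dp":[0,0,-0.001],"yaw":0}])

```text
time_s: 21.23
tcp_pos: [0.5261, -0.1799, 0.2084]
eef_rot: [180.0, -0.0, -6.4]
contact_force: [0.1, -1.4, 0.1]
gripper_width: 0.0254
gripper_force: 31.6
```

The bar now carries the weight. Releasing.

Call:
apply_moves(targets=[{"dp":[0,0,0],"yaw":0},{"dp":[0,0,0],"yaw":0},{"dp":[0,0,0],"yaw":0},{"dp":[0,0,0],"yaw":0},{"dp":[0,0,0],"yaw":0},{"dp":[0,0,0],"yaw":0}], grip=-0.3)

```text
time_s: 21.73
tcp_pos: [0.526, -0.1797, 0.2081]
eef_rot: [-180.0, -0.0, -6.4]
contact_force: [0.3, -0.8, -0.1]
gripper_width: 0.0555
gripper_force: 0.0
```

Call:
apply_moves(targets=[{"dp":[0,0,0.01],"yaw":0},{"dp":[0,0,0.03],"yaw":0},{"dp":[0,0,0.06],"yaw":0},{"dp":[-0.01,0,0.1],"yaw":0},{"dp":[-0.04,0.02,0.14],"yaw":0},{"dp":[-0.07,0.05,0.17],"yaw":0},{"dp":[-0.07,0.08,0.18],"yaw":0},{"dp":[-0.07,0.08,0.18],"yaw":0},{"dp":[-0.07,0.08,0.18],"yaw":0},{"dp":[-0.07,0.08,0.18],"yaw":0},{"dp":[-0.07,0.08,0.18],"yaw":0},{"dp":[-0.07,0.08,0.18],"yaw":0}])

```text
time_s: 22.73
tcp_pos: [0.456, -0.1003, 0.387]
eef_rot: [180.0, 0.1, -6.5]
contact_force: [-0.7, -0.6, -0.6]
gripper_width: 0.0569
gripper_force: 0.0
```

```bash
python3 - <<'E'
from h import *
np.set_printoptions(precision=4,suppress=True)
s=get_state();print(s["time_s"],s["tcp_pos"],s["contact_force"])
for i in range(2):
  for n in("wrist","scene"):
    c=cap(n)
    P=cloud(c);d=np.hypot(P[...,0]-.526,P[...,1]+.18)
    for z0,z1 in((.06,.1),(.192,.215)):
        m=(P[...,2]>z0)&(P[...,2]<z1)&(d<(.06 if z1<.2 else .025))
        if m.sum()<5: print(n,z0,m.sum());continue
        q=P[m];print(n,z0,m.sum(),q.mean(0),q.min(0),q.max(0),cv2.minAreaRect((q[:,:2]*1000).astype(np.float32)))
  if i==0: save(c,"f1.png")
  save(cap("wrist"),"f1w.png")
E
```

```text
22.7333 [ 0.456  -0.1003  0.387 ] [-0.7193 -0.5736 -0.571 ]
wrist 0.06 1354 [ 0.5262 -0.1783  0.0805] [ 0.4929 -0.2268  0.0609] [ 0.5595 -0.1363  0.098 ] ((525.604248046875, -181.9324951171875), (85.6554183959961, 59.339839935302734), 83.58878326416016)
wrist 0.192 298 [ 0.5261 -0.1798  0.2077] [ 0.5207 -0.1948  0.1924] [ 0.531  -0.168   0.2108] ((525.5471801757812, -181.42422485351562), (26.76304054260254, 9.03400993347168), 84.37504577636719)
scene 0.06 493 [ 0.521  -0.1888  0.0783] [ 0.4893 -0.2293  0.0603] [ 0.558  -0.1356  0.0994] ((523.9168090820312, -182.17393493652344), (90.0232925415039, 62.0120735168457), 84.71995544433594)
scene 0.192 47 [ 0.5217 -0.1839  0.2036] [ 0.5181 -0.1954  0.1932] [ 0.5284 -0.1691  0.2114] ((523.3592529296875, -182.28176879882812), (26.319091796875, 10.28614330291748), 88.79813385009766)
wrist 0.06 1363 [ 0.5264 -0.178   0.0803] [ 0.4931 -0.2273  0.0618] [ 0.5596 -0.1363  0.099 ] ((525.7598876953125, -182.2838592529297), (86.18159484863281, 59.38585662841797), 83.45406341552734)
wrist 0.192 320 [ 0.5259 -0.1799  0.2076] [ 0.5201 -0.1938  0.1924] [ 0.5312 -0.1681  0.2115] ((525.65478515625, -180.98854064941406), (25.694381713867188, 9.134544372558594), 84.31939697265625)
scene 0.06 497 [ 0.521  -0.1887  0.0781] [ 0.4898 -0.2269  0.06  ] [ 0.5576 -0.1351  0.0995] ((523.2748413085938, -180.7663116455078), (90.86164093017578, 61.756683349609375), 84.69542694091797)
scene 0.192 47 [ 0.5217 -0.184   0.2033] [ 0.518  -0.1948  0.1921] [ 0.5275 -0.1669  0.2134] ((523.3923950195312, -180.91941833496094), (27.718671798706055, 8.97249698638916), 82.96929931640625)
```

View pics/f1w.png

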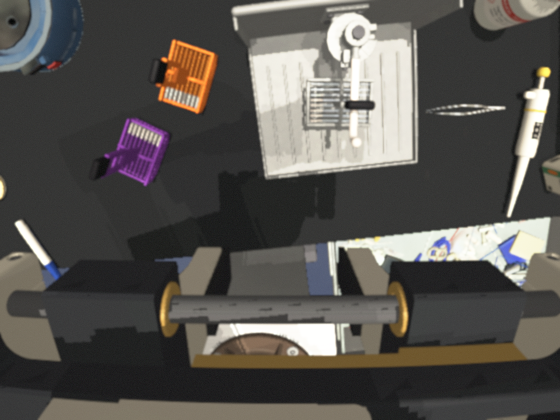

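The rack hangs on the bar with its grip at (358,104) over the tray. It is upright and still, with its top at z≈0.210 (expected 0.210). The look-alikes are where they were. Handing in.

```bash
python3 -c "
from plant import r
print(r.close_job())"
```

```text
the job is handed in; nothing more can be done
None
```

The job is handed in: the hook arm is home in the working notch at about 96°, and the rack hangs by its eye over the tray, upright and still, with the gripper clear of it; the judge gave no verdict.

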